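# Fill the empty pockets of the objective rack

## Robot

A 6-joint arm with a two-finger parallel gripper is mounted at the origin on a cart in front of the work surface, level with it; the furniture and walls round the work are solid. World frame = base frame: x ahead of the robot, y to its left, z up, the work surface at z = 0. Lengths are in mm, angles in rad, forces in N, time in s.
With the tool pointing down it reaches from about 350 to 850 mm from the base axis. Payload 8.1 kg.
Tool frame: the origin (TCP) lies midway between the tips of the shut fingers; the grasp point (between the pads) lies 19 mm behind it; z points along the fingers, y is the line along which they close (so a half turn about z gives the same grasp; the last joint's range is limited). The gripper opens to 85 mm and grips with 20 to 120 N. Pads are 22 mm wide; open, the fingers measure 114 mm over their backs; the gripper's body (76 mm by 85 mm) begins 54 mm behind the grasp point. The pads swing forward as they close: fully open they stand 13 mm farther back than shut.
Start: joints at [1.052, 0.13, 1.488, -0, 1.523, -0.085], TCP at [252.173, 544.439, 231.292] pointing down, gripper open.
Joint ranges: [-2.96, 2.96], [-0.89, 2.26], [0.02, 2.5], [-1.34, 4.48], [0, 2.73], [-2.66, 2.66]. Speed limits (rad/s): [2.39, 2.39, 2.79, 3.14, 3.14, 3.14].

## Interface

Orientations are given as [roll, pitch, yaw] about the fixed x, y, z axes, in that order (R = Rz(yaw) Ry(pitch) Rx(roll)).
In Python, from plant import * gives the robot as it stands. The module is installed in compiled form; this text tells all that it offers.
- The arm moves only by the tool send_rows, never from a script. Its argument "series" is one flat list of numbers, 4 for each row, row after row: the shift along the tool's x, y, z in cm, then the turn about the tool's z in degrees. A call has 1 to 20 rows; each row is the pose to reach, as a shift and turn from the pose commanded when the call began, along the tool's axes at that moment; what a row does not reach only later rows make up. A row lasts 1/10 s, in which the tool goes at most 50 mm and 8.59 degrees, less where a joint would pass 70% of its speed; a pose out of reach is approached as far as the arm can. A call with a gripper value outside its range is refused whole. "grip" is the finger opening in cm, from 0 to 8.54, set as the call begins (left out, the last holds). The fingers move at their own pace and stop on an object; the grip force is fixed at half the most. Time passes only in rows, so rows that repeat a pose let the fingers close. It gives the time, the measured TCP pose, the force, the opening and the grip force at its end, in the units of the state.
- get_state(): the state, without advancing time (a new reading comes with each control period).
- snapshot(name): name is "side" or "top"; returns the picture (384x512x3 uint8, blue, green, red); there is no depth.
- camera_model(name): a dict with "mtx" (3x3 intrinsics, pixels), "k1" (the pictures are not rectified: a ray, as slopes to the right and down, at radius r is drawn at 1 + k1 r^2 times it, then the intrinsics apply), "rvec" (rotation vector, rad) and "tvec" (3), from world to camera coordinates, as OpenCV has them. Camera axes: x right, y down, z forward; pixel columns grow to the right and rows downward; lengths in mm; the calibration is good to about 2 mm. A picture is of the moment at which its call begins. camera_model takes no time and is no camera call.
- sign_off(): hands the job in; it is judged then, once.
The state is a dict: "t": time; "joint_pos": joint angles; "joint_velocities": joint speeds; "joint_efforts": joint torques, N m; "tool_pos": TCP position; "tool_rot": TCP orientation; "force": force on the tool from outside, world axes, zero at the start; "moment": the same for the moment, N m; "gripper_width": finger opening in mm; "finger_force": force on a finger pad.
Only numpy, scipy, OpenCV 4.12 (cv2) and the standard library are available. Lean on these libraries where they do the work, as an engineer would, in place of code of your own. Each camera call takes 0.05 s, during which the arm holds its last target. There are 200 camera calls.

## Task

The storage rack beside the microscope has three pockets for spare objectives, and only one of them is filled. Take the two spare objectives that stand on the bench and stand one in each empty pocket, upright and fully down. Do not tip an objective over, and leave the one already in the rack where it is.

Things in the scene. Friction and masses are not known exactly. Their poses are not given: they have to be found in the camera images.
- objective_rack: Aluminium block 80 x 230 x 26 mm (x, y, z), fixed to the bench, with three round pockets 50 mm across in a row along its y, centred at x = 0, y = -75, 0, +75 mm. Pocket floors (black rubber pads) lie 6 mm above the bench, 20 mm below the block's top. Origin: centre of the underside, z up. One pocket, any of the three, already holds an objective; the other two are empty.
- spare_a: Spare microscope objective standing upright on the bench (the plain black can, 41 mm across, is not one): 30 mm across, 54 mm tall, white and grey with a narrow green ring, standing on its black front cap (26 mm across, 8 mm high; body above 29 mm across, straight-sided). Origin: centre of its underside, z up its axis. Round: yaw means nothing. About 0.11 kg.
- spare_b: The second spare objective, the same as spare_a, elsewhere on the bench: 30 mm across, 54 mm tall, white and grey with a narrow green ring, standing on its black front cap (26 mm across, 8 mm high; body above 29 mm across, straight-sided). Origin: centre of its underside, z up its axis. Round: yaw means nothing. About 0.11 kg.
- stored_objective: Objective already in a pocket (up to 6 mm off its centre along each axis), to be left there; same kind as the spares: 30 mm across, 54 mm tall, white and grey with a narrow green ring, standing on its black front cap (26 mm across, 8 mm high; body above 29 mm across, straight-sided). Origin: centre of its underside, z up its axis. Round: yaw means nothing. About 0.11 kg.
Not all that is in view belongs to the job. Leave any pink or turquoise look-alike of the spare_b alone.

How it is judged:
By the outcome, as a careful person would: the job done as asked, in the order asked, and still so for the second after the job is handed in, with the robot touching nothing.
It also fails if it takes over 61 s, if anything falls off the work surface, if the arm or the gripper's body presses on something with over 40 N, if the wrist force passes 120 N, or if a joint passes its speed limit or range.

## Working session

There is one attempt and no reset: what is moved stays moved. The work goes in short steps, Python scripts to look and compute and a tool call to move; the robot and the scene stay as the last step left them, time stands still between calls to the robot, and variables do not carry over. Pictures are saved under pics/ and viewed, at most 10 in all, crops included, and the job is handed in when it is done.

Besides the shell and the picture viewer there is one more tool, called after ">>>" as name(argument=value, ...), one argument or row to a line, values as JSON. send_rows: Moves the arm, as the interface text tells. Its arguments: {"type":"object","properties":{"series":{"type":"array"},"grip":{"type":"number"}},"required":["series"]}

```bash
mkdir -p pics
python3 - <<'E'
from plant import *
import cv2
for n in("top","side"):
    im=snapshot(n); cv2.imwrite(f"pics/{n}0.png",im)
    c=camera_model(n); print(n,c)
s=get_state();print(s["t"],s["tool_pos"],s["tool_rot"],s["gripper_width"])
a=cv2.imread("pics/top0.png");b=cv2.imread("pics/side0.png")
E
```

```text
top {'mtx': array([[454.55783125,   0.        , 254.86208766],
       [  0.        , 454.55783125, 200.97165821],
       [  0.        ,   0.        ,   1.        ]]), 'k1': -0.16614442738239293, 'rvec': array([ 2.2039291 , -2.19425437,  0.07942028]), 'tvec': array([ -90.11793154,  567.34065013, 1237.87049546])}
side {'mtx': array([[364.29883942,   0.        , 249.50180156],
       [  0.        , 364.29883942, 190.80982868],
       [  0.        ,   0.        ,   1.        ]]), 'k1': -0.07253012778800375, 'rvec': array([ 1.32789797,  2.39534804, -0.76709637]), 'tvec': array([ 339.58040364, -334.41734824, 1145.2823686 ])}
0.1 [251.92630808 544.00481024 230.35096313] [-3.13992620e+00 -1.23039731e-04  2.70780477e+00] 85.05107171319234
```

View pics/top0.png

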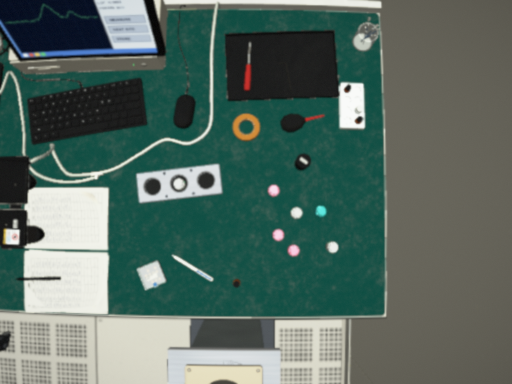

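View pics/side0.png

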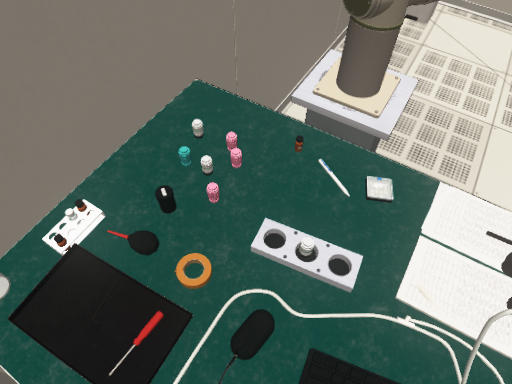

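Top view: white objects at (296,213) and (333,247) fit the spares. Pink ones at (274,190), (278,235), (293,250), the turquoise one at (320,211) and the black can at (303,161) don't fit. The rack pockets are at (152,186) empty, (179,184) filled and (206,180) empty. The side view agrees: whites at (197,128) and (207,164). I'll confirm with one crop and compute the positions.

```bash
cat > h.py <<'E'
import numpy as np, cv2
from plant import *
def cam(n):
    c=camera_model(n); return c["mtx"],np.array([c["k1"],0,0,0,0.]),c["rvec"],c["tvec"]
def unproj(n,px,z):
    K,d,r,t=cam(n); R=cv2.Rodrigues(r)[0]
    u=cv2.undistortPoints(np.array(px,float).reshape(-1,1,2),K,d).reshape(-1,2)
    C=-R.T@t; D=np.c_[u,np.ones(len(u))]@R
    return (C+D*((z-C[2])/D[:,2])[:,None])
def proj(n,P):
    K,d,r,t=cam(n); return cv2.projectPoints(np.array(P,float).reshape(-1,1,3),r,t,K,d)[0].reshape(-1,2)
def blobs(mask,amin=15):
    k,_,st,ce=cv2.connectedComponentsWithStats(mask.astype(np.uint8))
    return [(ce[i],st[i]) for i in range(1,k) if st[i,4]>=amin]
E
python3 - <<'E'
from h import *
a=cv2.imread("pics/top0.png"); b=cv2.imread("pics/side0.png")
A=cv2.resize(a[145:265,130:350],None,fx=3.5,fy=3.5,interpolation=cv2.INTER_CUBIC)
B=cv2.resize(b[110:290,160:370],None,fx=3,fy=3,interpolation=cv2.INTER_CUBIC)[:240,:300]
A=A[:, :]; A[-240:,:300]=B
cv2.imwrite("pics/crop1.png",A)
print(unproj("top",[(296,213),(333,247),(274,190),(278,235),(293,250),(320,211)],50).round(1))
print(unproj("top",[(152,186),(206,180.5),(179,184)],26).round(1))
print(unproj("side",[(207,158),(197,122)],54).round(1))
print("side pockets",unproj("side",[(275,240),(341,264)],26).round(1))
hsv=cv2.cvtColor(a,cv2.COLOR_BGR2HSV)
for x,y in[(296,213),(333,247),(320,211),(278,235)]: 
    w=hsv[y-9:y+10,x-9:x+10]; m=~((w[...,0]>70)&(w[...,0]<95)&(w[...,2]<130)&(w[...,1]>120)); 
    for c,s in blobs(m,20): print((x,y),c+[x-9,y-9],s)
# rack outline
m=(hsv[...,1]<70)&(hsv[...,2]>110); m[:160]=0;m[206:]=0;m[:,:130]=0;m[:,228:]=0
r=cv2.minAreaRect(np.argwhere(m)[:,::-1].astype(np.float32)); bp=cv2.boxPoints(r);print(r,unproj("top",bp,26).round(1))
E
```

```text
[[ 533.9 -198.    50. ]
 [ 442.5 -298.4   50. ]
 [ 595.7 -138.6   50. ]
 [ 474.7 -149.6   50. ]
 [ 434.6 -190.    50. ]
 [ 539.6 -263.1   50. ]]
[[607.3 196.8  26. ]
 [623.   47.1  26. ]
 [613.  121.6  26. ]]
[[ 532.4 -191.5   54. ]
 [ 443.7 -289.    54. ]]
side pockets [[627.   57.1  26. ]
 [603.  204.2  26. ]]
(296, 213) [296.09210526 212.5       ] [  3   2  14  14 152]
(333, 247) [331.74509804 246.79084967] [  1   2  14  14 153]
(320, 211) [320.6122449  210.70408163] [ 5  3 11 12 98]
(278, 235) [277.95541401 234.57961783] [  2   2  14  14 157]
((176.20730590820312, 176.86585998535156), (43.73088836669922, 88.3452377319336), 83.6598129272461) [[679.8 260.9  26. ]
 [707.1  15.8  26. ]
 [586.7   1.3  26. ]
 [558.7 244.4  26. ]]
```

View pics/crop1.png

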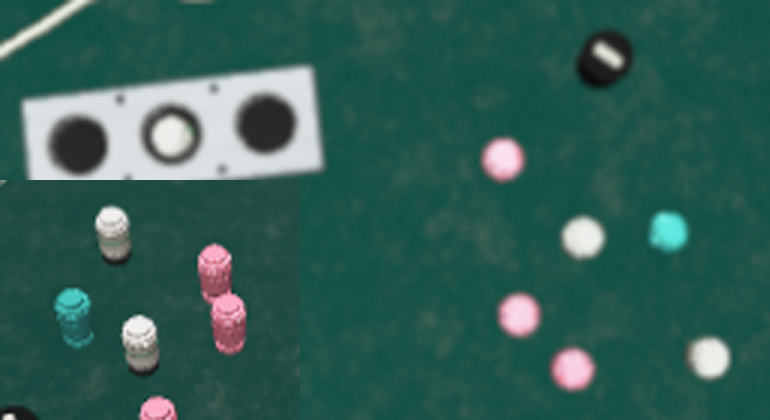

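The crop confirms two white/grey objectives with black caps; the pink and turquoise look-alikes and the can are distinct. Next I'll refine the positions with both cameras.

```bash
cat > fit.py <<'E'
from h import *
from scipy.optimize import minimize
def sil(n,x,y,z0):
    t=np.linspace(0,2*np.pi,24,endpoint=False)
    P=np.array([[x+14.7*np.cos(a),y+14.7*np.sin(a),z0+z] for a in t for z in (8,54)])
    return cv2.convexHull(proj(n,P).astype(np.float32))
def whitefit(ims,x0,y0,z0):
    "centroid of white body blob vs projected body silhouette, per camera"
    out={}
    for n,im in ims.items():
        p=proj(n,[[x0,y0,z0+35]])[0]; h=cv2.cvtColor(im,cv2.COLOR_BGR2HSV)
        m=((h[...,1]<90)&(h[...,2]>75)).astype(np.uint8)
        k,l,st,ce=cv2.connectedComponentsWithStats(m)
        i=min((i for i in range(1,k) if 40<st[i,4]<900),key=lambda i:np.hypot(*(ce[i]-p)))
        def f(q):
            M=cv2.moments(sil(n,q[0],q[1],z0)); return np.hypot(M["m10"]/M["m00"]-ce[i][0],M["m01"]/M["m00"]-ce[i][1])
        r=minimize(f,[x0,y0],method="Nelder-Mead"); out[n]=(r.x.round(1),int(st[i,4]),round(cv2.contourArea(sil(n,*r.x,z0))))
    return out
E
python3 - <<'E'
from fit import *
ims={n:cv2.imread(f"pics/{n}0.png") for n in("top","side")}
print("A",whitefit(ims,534,-196,0)); print("B",whitefit(ims,443,-295,0)); 
print("tcp px",[proj(n,[[252,544,231]]) for n in ims])
t=np.linspace(0,6.283,24)
for n,im in ims.items():
    g=cv2.cvtColor(im,cv2.COLOR_BGR2GRAY).astype(float)
    for c in([607.3,196.8],[623,47.1]):
        best=None
        def f(q):
            i=proj(n,[[q[0]+22.5*np.cos(a),q[1]+22.5*np.sin(a),26] for a in t]).astype(np.float32); o=proj(n,[[q[0]+28*np.cos(a),q[1]+28*np.sin(a),26] for a in t]).astype(np.float32)
            s=lambda P:cv2.remap(g.astype(np.float32),P[:,0],P[:,1],cv2.INTER_LINEAR).clip(0,150)
            return s(i).mean()-s(o).mean()
        q=min(([c[0]+dx,c[1]+dy] for dx in np.arange(-12,13,1.) for dy in np.arange(-14,15,1.)),key=f); print(n,q,f(q))
    R=np.array([[x,y,26] for x,y in [(607.3,196.8),(623,47.1)]])
C=cv2.resize(ims["side"][190:300,230:380],None,fx=4,fy=4); cv2.imwrite("pics/x.png",C)
for n in ims:
    K,d,r,tt=cam(n);print(n,"cam at",(-cv2.Rodrigues(r)[0].T@tt).round())
E
```

```text
A {'top': (array([ 535.8, -199.8]), 138, 109), 'side': (array([ 533.6, -195. ]), 188, 220)}
B {'top': (array([ 442.5, -298.8]), 139, 122), 'side': (array([ 441. , -293.2]), 174, 196)}
tcp px [array([[ -5.22167207, 324.81053307]]), array([[587.95821552, 160.33622424]])]
top [np.float64(604.3), np.float64(199.8)] -43.011635Traceback (most recent call last):
  File "<stdin>", line 14, in <module>
  File "<stdin>", line 11, in f
  File "h.py", line 11, in proj
    K,d,r,t=cam(n); return cv2.projectPoints(np.array(P,float).reshape(-1,1,3),r,t,K,d)[0].reshape(-1,2)
            ~~~^^^
  File "h.py", line 4, in cam
    c=camera_model(n); return c["mtx"],np.array([c["k1"],0,0,0,0.]),c["rvec"],c["tvec"]
ValueError: time passes only in moves, steps and waits
```

```bash
sed -i 's/^def cam(n):/from functools import lru_cache\n@lru_cache\ndef cam(n):/' h.py
python3 - <<'E'
from fit import *
ims={n:cv2.imread(f"pics/{n}0.png") for n in("top","side")}
t=np.linspace(0,6.283,24); cs=np.c_[np.cos(t),np.sin(t)]
for n,im in ims.items():
    g=cv2.cvtColor(im,cv2.COLOR_BGR2GRAY).astype(np.float32).clip(0,150)
    for c in([607.3,196.8],[623,47.1]):
        def f(q):
            s=lambda r:cv2.remap(g,*proj(n,np.c_[q+r*cs,np.full(24,26.)]).astype(np.float32).T,cv2.INTER_LINEAR).mean()
            return s(22)-s(29)
        V=sorted(([f(c+np.array([dx,dy])),c[0]+dx,c[1]+dy] for dx in np.arange(-12,13,1.5) for dy in np.arange(-14,15,1.5)))[:8]
        print(n,np.mean(V,0).round(1))
    K,d,r,tt=cam(n);print(n,"cam at",(-cv2.Rodrigues(r)[0].T@tt).round())
ims["top"]=ims["top"];print("S",whitefit(ims,612,120,6))
E
```

```text
top [-48.5 606.7 198.9]
top [-47.2 623.8  50. ]
top cam at [ 495.  -70. 1270.]
side [-58.1 604.3 201.5]
side [-60.4 623.   53.4]
side cam at [975. 208. 738.]
S {'top': (array([385.1,  79.7]), 264, 119), 'side': (array([409.2,  97.1]), 212, 237)}
```

>>> send_rows(
  series=[-14,-14,0,15,-28,-28,1,30,-42,-42,4,45,-56.8,-55.4,8,58,-56.8,-55.4,8,58,-56.8,-55.4,8,58,-56.8,-55.4,8,58,-56.8,-55.4,8,58,-56.8,-55.4,8,58,-56.8,-55.4,8,58,-56.8,-55.4,8,58,-56.8,-55.4,8,58,-56.8,-55.4,8,58,-56.8,-55.4,8,58,-56.8,-55.4,8,58,-56.8,-55.4,8,58,-56.8,-55.4,8,58,-56.8,-55.4,8,58,-56.8,-55.4,8,58,-56.8,-55.4,8,58],
  grip=5.5,
)

```text
t: 2.1
tool_pos: [534.7, -195.8, 151.7]
tool_rot: [3.141, 0.0, 1.697]
force: [-0.5, 1.2, -0.3]
gripper_width: 55.1
finger_force: 0.0
```

>>> send_rows(
  series=[0,0,2,0,0,0,4,0,0,0,6,0,0,0,8,0,0,0,9.5,0,0,0,11,0,0,0,12,0,0,0,12.8,0,0,0,12.8,0,0,0,12.8,0,0,0,12.8,0],
)

```text
t: 3.2
tool_pos: [535.3, -197.3, 24.1]
tool_rot: [3.14, 0.001, 1.695]
force: [-0.1, -0.1, 0.2]
gripper_width: 55.2
finger_force: 0.0
```

Run:
```python
from h import *
a=snapshot("top");b=snapshot("side")
A=cv2.resize(a[170:270,250:350],(600,600),interpolation=cv2.INTER_CUBIC)
B=cv2.resize(b[90:200,150:260],(600,600),interpolation=cv2.INTER_CUBIC)
cv2.imwrite("pics/c2.png",cv2.resize(np.hstack([A,B]),(800,400)))
```

```text
(no output)
```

View pics/c2.png

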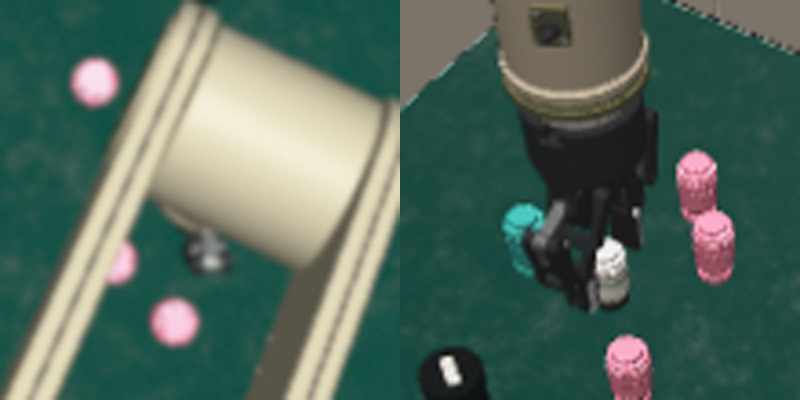

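The side crop shows the objective at crop (612,270), near finger at (575,275), far finger at (632,230). I'll check that the objective lies between the fingers by projecting the model.

Run:
```python
from fit import *
f=lambda P:(((proj("side",P)-[150,90])*400/110)+[400,0]).round()
s=get_state();print(s["tool_pos"])
x,y=s["tool_pos"][:2]
print("tcp",f([[x,y,24]]),"fingers inner tips",f([[x+27.5,y+3.4,32],[x-27.5,y-3.4,32]]))
for q in([535,-195],[535,-198]): print(q,"bottom/top",f([[*q,0],[*q,54]]))
```

```text
[ 535.30643476 -197.31650375   24.11883226]
tcp [[602. 275.]] fingers inner tips [[581. 296.]
 [620. 240.]]
[535, -195] bottom/top [[608. 297.]
 [601. 248.]]
[535, -198] bottom/top [[605. 296.]
 [597. 246.]]
```

The calibration offset affects fingers and objective alike, so the objective is between the pads. Closing.

>>> send_rows(
  series=[0,0,0,0,0,0,0,0,0,0,0,0,0,0,0,0,0,0,0,0,0,0,0,0,0,0,0,0,0,0,0,0],
  grip=2.0,
)

```text
t: 4.1
tool_pos: [535.1, -197.2, 23.8]
tool_rot: [3.141, 0.001, 1.695]
force: [-0.1, 0.3, 5.2]
gripper_width: 27.4
finger_force: 59.2
```

>>> send_rows(
  series=[0,0,-0.5,0,0,0,-2,0,0,0,-4,0,0,0,-6,0,0,0,-8,0,0,0,-10,0,0,0,-12,0,0,0,-12.8,0,0,0,-12.8,0,0,0,-12.8,0],
)

```text
t: 5.1
tool_pos: [534.3, -196.8, 150.7]
tool_rot: [-3.141, -0.0, 1.695]
force: [0.4, 0.7, -1.1]
gripper_width: 27.4
finger_force: 59.1
```

Run:
```python
from h import *
b=snapshot("side");s=get_state();print(s["tool_pos"],s["force"],s["gripper_width"])
p=proj("side",[s["tool_pos"]])[0].astype(int);print(p)
x0,y0=p[0]-50,p[1]-50
cv2.imwrite("pics/c3.png",cv2.resize(b[y0:y0+100,x0:x0+100],(600,600),interpolation=cv2.INTER_CUBIC))
```

```text
[ 533.97392663 -196.61500891  150.05144389] [-0.85145693 -0.44927252 -0.87505927] 27.421972195996744
[200 129]
```

View pics/c3.png

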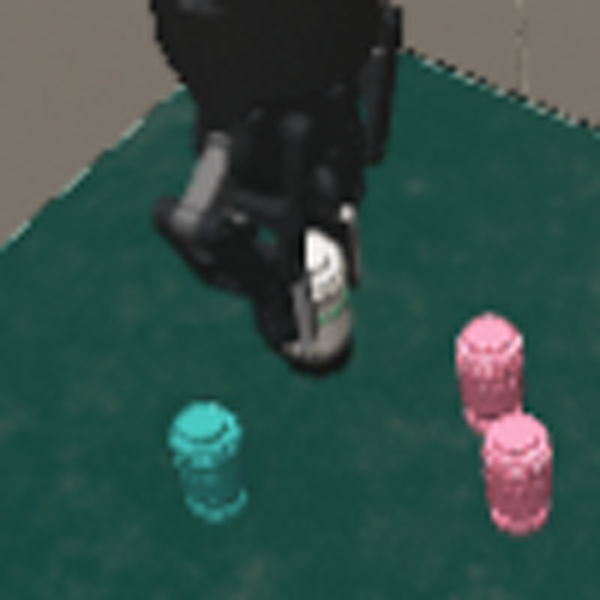

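The objective is held upright between the pads. Moving over the right pocket.

>>> send_rows(
  series=[1,0.5,0,0,3,1.5,0,0,6,3,0,0,9,4.5,0,0,12,6,0,0,15,7.5,0,0,18,9,0,0,21,10.5,0,0,22.8,11.4,0,0,23.6,11.9,0,0,23.6,11.9,0,0,23.6,11.9,4,0,23.6,11.9,7,0,23.6,11.9,8.5,0,23.6,11.9,8.5,0,23.6,11.9,8.5,0,23.6,11.9,8.5,0],
)

```text
t: 6.85
tool_pos: [625.1, 51.6, 68.7]
tool_rot: [3.138, 0.0, 1.695]
force: [0.3, -0.3, -0.9]
gripper_width: 27.3
finger_force: 59.2
```

Run:
```python
from h import *
b=snapshot("side");a=snapshot("top");s=get_state();print(s["tool_pos"],s["force"],s["gripper_width"])
B=cv2.resize(b[170:300,230:380],(692,600),interpolation=cv2.INTER_CUBIC)
cv2.imwrite("pics/c4.png",B)
f=lambda P:((proj("side",P)-[230,170])*4.615).round()
x,y,z=s["tool_pos"]; print("pred obj bottom/top",f([[x,y,z-23.5],[x,y,z+30.5]]),"pocket",f([[623.4,51.5,26],[605.5,200,26]]))
```

```text
[624.92086018  51.83707384  68.50410652] [ 0.70292557  0.48137704 -1.14485443] 27.6878591943929
pred obj bottom/top [[202. 295.]
 [209. 236.]] pocket [[201. 312.]
 [502. 434.]]
```

View pics/c4.png

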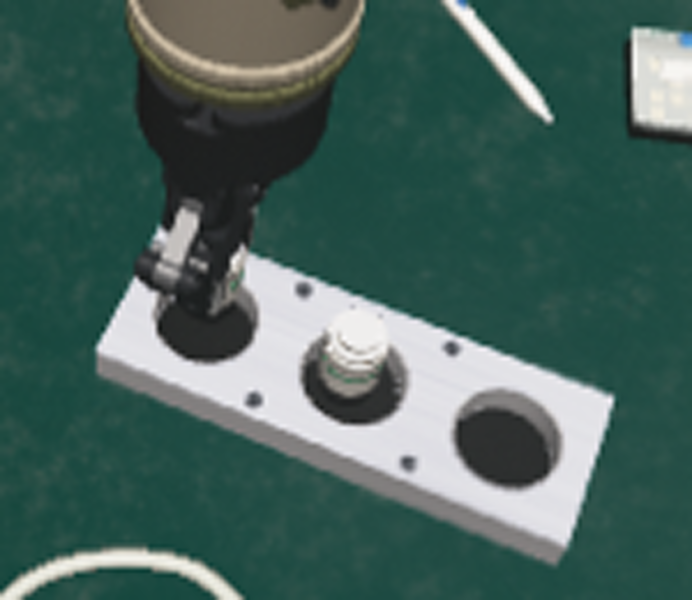

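The side view shows the pocket centred near (207,316), and the objective is over it within a couple of mm. The stored objective is in the middle pocket at (355,365). Lowering.

>>> send_rows(
  series=[0,0,0.6,0,0,0,1.2,0,0,0,1.8,0,0,0,2.4,0,0,0,3,0,0,0,3.3,0,0,0,3.5,0,0,0,3.5,0,0,0,3.5,0],
)

```text
t: 7.85
tool_pos: [623.6, 52.0, 31.5]
tool_rot: [3.141, 0.0, 1.696]
force: [0.3, 0.1, -0.9]
gripper_width: 27.5
finger_force: 59.2
```

>>> send_rows(
  series=[0,0,0.1,0,0,0,0.2,0,0,0,0.2,0,0,0,0.2,0],
)

```text
t: 8.25
tool_pos: [623.8, 52.0, 29.9]
tool_rot: [3.141, 0.0, 1.696]
force: [-0.5, 0.1, 3.7]
gripper_width: 27.3
finger_force: 59.5
```

Floor contact made. Releasing, then rising.

>>> send_rows(
  series=[0,0,0,0,0,0,0,0,0,0,0,0,0,0,0,0,0,0,0,0,0,0,0,0,0,0,-1,0,0,0,-2,0,0,0,-4,0,0,0,-6,0,0,0,-8,0,0,0,-10,0,0,0,-12.2,0,0,0,-12.2,0],
  grip=5.5,
)

```text
t: 9.65
tool_pos: [626.3, 52.0, 157.0]
tool_rot: [3.133, 0.001, 1.696]
force: [-0.1, -0.1, 0.3]
gripper_width: 55.0
finger_force: 0.0
```

>>> send_rows(
  series=[-3,-2,0,0,-7,-5,0,0,-11,-7.6,0,0,-15,-10.4,0,0,-19,-13.2,0,0,-23,-16,0,0,-27,-18.7,0,0,-30,-20.8,0,0,-32.3,-22.3,0,0,-32.3,-22.3,0,0,-32.3,-22.3,0,0,-32.3,-22.3,3,0,-32.3,-22.3,6,0,-32.3,-22.3,9,0,-32.3,-22.3,11,0,-32.3,-22.3,12,0,-32.3,-22.3,12.8,0,-32.3,-22.3,12.8,0,-32.3,-22.3,12.8,0],
)

```text
t: 11.55
tool_pos: [443.2, -296.5, 24.3]
tool_rot: [3.141, 0.001, 1.696]
force: [0.4, -0.1, -1.0]
gripper_width: 55.0
finger_force: 0.0
```

Run:
```python
from h import *
b=snapshot("side");s=get_state();print(s["tool_pos"],s["force"],s["gripper_width"])
A=cv2.resize(b[70:170,140:240],(400,400),interpolation=cv2.INTER_CUBIC)
B=cv2.resize(b[200:300,240:340],(400,400),interpolation=cv2.INTER_CUBIC)
cv2.imwrite("pics/c5.png",np.hstack([A,B]))
f=lambda P:((proj("side",P)-[140,70])*4).round()
x,y,z=s["tool_pos"];print("tcp-centred obj",f([[x,y,0],[x,y,54]]))
```

```text
[ 443.26337596 -296.75127922   24.5562385 ] [-0.0474387   1.15736456  0.39091702] 55.08803358621835
tcp-centred obj [[228. 260.]
 [219. 203.]]
```

View pics/c5.png

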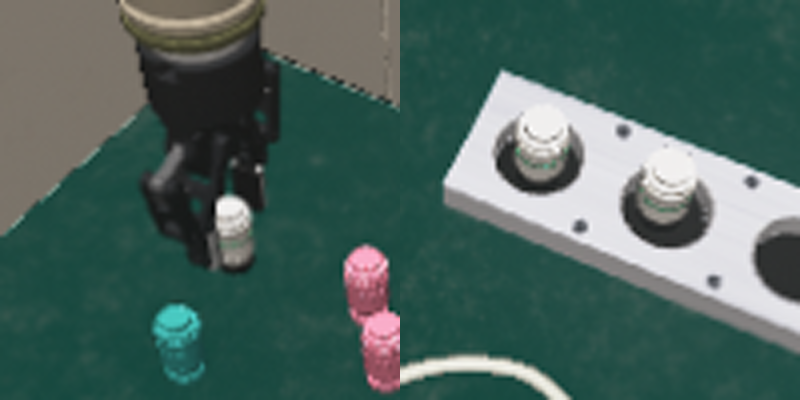

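The first objective stands in its pocket at crop (540,150). Spare_b at (235,235) sits about 4 mm further along +y than the pads, so I'll shift and close.

>>> send_rows(
  series=[0.4,0,0,0,0.4,0,0,0,0.4,0,0,0],
)

```text
t: 11.9
tool_pos: [442.0, -292.4, 23.8]
tool_rot: [3.141, 0.001, 1.696]
force: [0.2, 0.4, -0.4]
gripper_width: 54.3
finger_force: 0.0
```

>>> send_rows(
  series=[0,0,0,0,0,0,0,0,0,0,0,0,0,0,0,0,0,0,0,0,0,0,0,0,0,0,0,0,0,0,0,0],
  grip=2.0,
)

```text
t: 12.7
tool_pos: [442.0, -292.5, 23.6]
tool_rot: [3.141, 0.0, 1.695]
force: [-1.2, 0.4, 5.7]
gripper_width: 27.6
finger_force: 59.1
```

>>> send_rows(
  series=[0,0,-0.5,0,0,0,-2,0,0,0,-4,0,0,0,-6,0,0,0,-8,0,0,0,-10,0,0,0,-12,0,0,0,-12.8,0,0,0,-12.8,0],
)

```text
t: 13.6
tool_pos: [442.7, -292.9, 153.2]
tool_rot: [3.139, 0.002, 1.696]
force: [0.3, -0.4, -1.5]
gripper_width: 27.5
finger_force: 59.1
```

>>> send_rows(
  series=[1,0.5,0,0,3,1.4,0,0,6,2.9,0,0,9.5,4.5,0,0,13,6.2,0,0,16.5,7.9,0,0,20,9.6,0,0,23.5,11.2,0,0,27,12.9,0,0,30.5,14.6,0,0,34,16.3,0,0,37.5,17.9,0,0,41,19.6,0,0,44,21,0,0,46,22,0,0,46.8,22.4,0,0,46.8,22.4,0,0,46.8,22.4,0,0],
)

```text
t: 15.4
tool_pos: [605.1, 199.2, 150.4]
tool_rot: [-3.14, 0.001, 1.695]
force: [0.5, 0.3, -1.3]
gripper_width: 27.9
finger_force: 59.2
```

>>> send_rows(
  series=[0,0,2,0,0,0,4,0,0,0,6,0,0,0,7.5,0,0,0,8.5,0,0,0,8.5,0,0,0,8.5,0,0,0,8.5,0],
)

```text
t: 16.2
tool_pos: [606.8, 200.1, 67.7]
tool_rot: [3.139, -0.0, 1.695]
force: [0.7, 0.0, -0.7]
gripper_width: 27.6
finger_force: 59.2
```

Run:
```python
from h import *
b=snapshot("side");s=get_state();print(s["tool_pos"],s["force"],s["gripper_width"])
B=cv2.resize(b[170:300,230:380],(692,600),interpolation=cv2.INTER_CUBIC)
cv2.imwrite("pics/c6.png",B)
f=lambda P:((proj("side",P)-[230,170])*4.615).round()
x,y,z=s["tool_pos"]; print("pred obj bottom/top",f([[x,y,z-23.5],[x,y,z+30.5]]))
```

```text
[606.81595734 200.14162116  67.70892846] [ 0.28911763  0.14230209 -1.11818788] 27.229901429858955
pred obj bottom/top [[509. 419.]
 [535. 365.]]
```

View pics/c6.png

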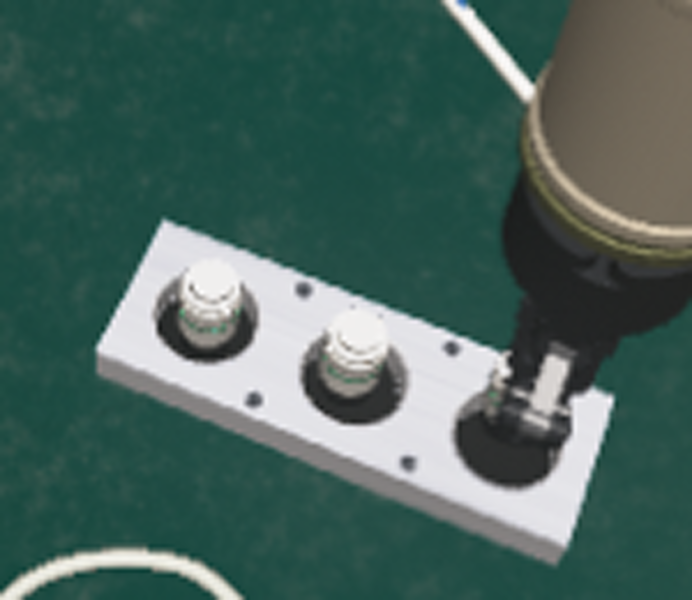

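The first objective stands in the right pocket (208,310) and the stored one is untouched at (355,365). The held one is over the left pocket (508,438), perhaps 2–4 mm toward −y, so I'll nudge it and lower.

>>> send_rows(
  series=[0.2,0,0.6,0,0.2,0,1.2,0,0.2,0,1.8,0,0.2,0,2.4,0,0.2,0,3,0,0.2,0,3.3,0,0.2,0,3.5,0,0.2,0,3.6,0,0.2,0,3.7,0,0.2,0,3.7,0,0.2,0,3.7,0],
)

```text
t: 17.35
tool_pos: [605.9, 202.0, 29.7]
tool_rot: [3.141, -0.0, 1.696]
force: [-0.5, 0.4, 0.5]
gripper_width: 27.3
finger_force: 59.3
```

>>> send_rows(
  series=[0,0,0.05,0,0,0,0.1,0,0,0,0.1,0,0,0,0.1,0],
)

```text
t: 17.75
tool_pos: [606.0, 202.0, 29.6]
tool_rot: [3.141, -0.0, 1.696]
force: [-4.5, -0.6, 8.5]
gripper_width: 27.5
finger_force: 60.0
```

>>> send_rows(
  series=[0,0,0,0,0,0,0,0,0,0,0,0,0,0,0,0,0,0,0,0,0,0,0,0,0,0,-1,0,0,0,-2,0,0,0,-4,0,0,0,-6,0,0,0,-8,0,0,0,-10,0,0,0,-12.2,0,-6,-6,-14,0,-9,-9,-14,0,-12,-12,-14,0,-15,-15,-14,0,-15,-15,-14,0,-15,-15,-14,0],
  grip=5.5,
)

```text
t: 19.65
tool_pos: [475.2, 33.1, 169.7]
tool_rot: [3.139, 0.0, 1.693]
force: [0.0, 0.4, 0.4]
gripper_width: 54.8
finger_force: 0.0
```

Run:
```python
from h import *
b=snapshot("side");s=get_state();print(s["t"],s["tool_pos"],s["force"],s["gripper_width"])
cv2.imwrite("pics/c7.png",cv2.resize(b[170:300,230:380],(692,600),interpolation=cv2.INTER_CUBIC))
```

```text
19.7 [476.12958462  34.15734245 169.70423761] [-0.37866311 -0.22949067 -0.01407866] 55.10302171482257
```

View pics/c7.png

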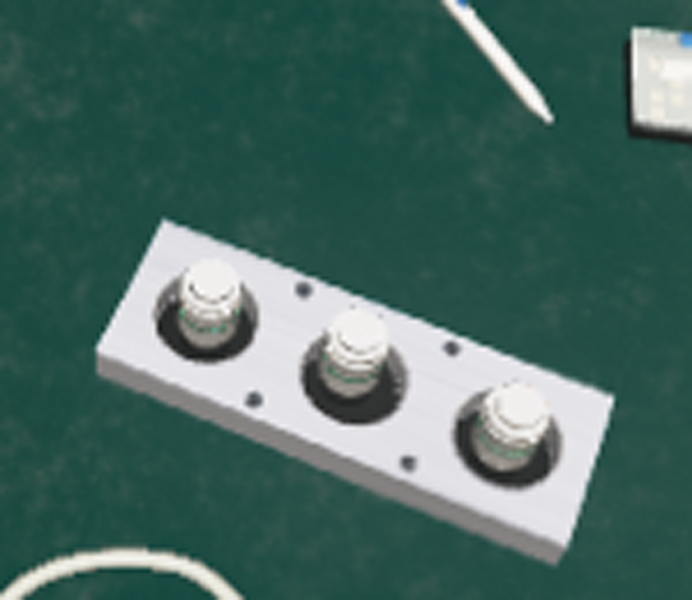

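All three pockets now hold upright, fully seated objectives, at (208,305), (355,360) and (512,430). The arm is clear, so I'm handing in.

```bash
python3 -c "
from plant import *
print(sign_off())"
```

```text
the job is handed in; nothing more can be done
None
```

Both spare objectives now stand upright and fully down in the two empty pockets, the stored one was left where it was, and the job was handed in at about 20 s of the 61 s allowed.

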